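# Fit the bangle former sleeve on the leaning spigot

### The arm

A 6-joint arm with a two-finger parallel gripper is mounted at the origin on the work surface. World frame = base frame: x ahead of the robot, y to its left, z up, the work surface at z = 0. Lengths are in mm, angles in rad, forces in N, time in s.
With the tool pointing down it reaches from about 275 to 750 mm from the base axis. Payload 10.2 kg.
Tool frame: the origin (TCP) lies between the finger pads; the fingertips stand 11 mm ahead of it and the grasp point (between the pads) lies 8 mm behind it; z points along the fingers, y is the line along which they close (so a half turn about z gives the same grasp; the last joint's range is limited). The gripper opens to 85 mm and grips with 20 to 120 N. Pads are 22 mm wide; open, the fingers measure 114 mm over their backs; the gripper's body (76 mm by 85 mm) begins 54 mm behind the grasp point. The pads swing forward as they close: fully open they stand 13 mm farther back than shut.
Start: joints at [-1.505, 0.313, 1.498, -0, 1.331, -0.223], TCP at [149.508, -503.268, 242.294] pointing down, gripper open.
Joint ranges: [-2.94, 2.94], [-0.97, 2.17], [0.19, 2.56], [-1.23, 4.37], [0.02, 3.11], [-2.88, 2.88]. Speed limits (rad/s): [2.39, 2.39, 3.01, 3.14, 3.14, 3.14].

### API

Orientations are given as a unit quaternion [w, x, y, z].
In Python, from rig import sense, eyes, finish_job gives the robot as it stands.
- The arm moves only by the shell command python3 -m jog 'ROWS' [FORCE]. ROWS is JSON, a list of rows, each a list of 7 numbers: the shift along the tool's x, y, z in m, then the turn, a rotation vector about the tool's x, y, z in rad, then the finger opening in m, from 0 to 0.0854. In form: [[dx, dy, dz, rx, ry, rz, gripper], ...]. A call has 1 to 5 rows; each row shifts and turns the commanded pose from where the row before left it, along the tool's axes as they then stand; what a row does not reach is not made up. A row lasts 1/10 s, in which the tool goes at most 50 mm and 8.59 degrees, less where a joint would pass 70% of its speed; a pose out of reach is approached as far as the arm can. A call is refused whole if a number of a shift passes 0.05 or a number of a turn 0.15, either way. A call with a gripper value outside its range is refused whole. The fingers move at their own pace and stop on an object; FORCE is the grip in N (left out, the last holds). Time passes only in rows, so rows that do not move let the fingers close. It gives the time, the measured TCP pose, the force, the opening and the grip force at its end, in the units of the state.
- sense(): the state, without advancing time (a new reading comes with each control period).
- eyes.capture(name): name is "side" or "top" or "wrist"; returns the picture (420x560x3 uint8, red, green, blue); there is no depth.
- eyes.calibration(name): a dict with "fx", "fy", "cx", "cy" (pixels), "dist" ([k1, k2, p1, p2, k3] as OpenCV has them; the pictures are not rectified), "cam_to_world" (4x4, takes a point from camera to world coordinates); the wrist camera has in their place "mount" (4x4, takes a point from camera to tool coordinates, whose origin is the TCP and whose axes are the flange's). Camera axes: x right, y down, z forward; pixel columns grow to the right and rows downward; lengths in mm; the calibration is good to about 2 mm. A picture is of the moment at which its call begins: read the wrist's pose just before it. calibration takes no time and is no camera call.
- finish_job(): hands the job in; it is judged then, once.
The state is a dict: "time_s": time; "joints": joint angles; "dq": joint speeds; "tau": joint torques, N m; "eef_pos": TCP position; "ee_rot": TCP orientation; "force": force on the tool from outside, world axes, zero at the start; "wrist_torque": the same for the moment, N m; "grip_width": opening from 0.0 (shut) to 1.0 (fully open); "grip_force": force on a finger pad.
Only numpy, scipy, OpenCV 4.12 (cv2) and the standard library are available. Lean on these libraries where they do the work, as an engineer would, in place of code of your own. Each camera call takes 0.05 s, during which the arm holds its last target. There are 200 camera calls.

### The job

On the jeweller's former stand, draw the knobbed pin out of the end of the leaning spigot and park it in the open notch of the bracket beside it, hanging upright with its knob resting on the prongs. Then push the tall aluminium sleeve onto the spigot, fully home against the shoulder. Leave the other things on the bench where they are.

Things in the scene. Friction and masses are not known exactly. Their poses are not given: they have to be found in the camera images.
- spigot: steel spigot leaning 35 degrees from vertical to the stand's -x. 26 diameter, 60 long. Origin at its root on the shoulder face (flat disc, 64 diameter), 100 above the bench; z runs along the spigot to its free end, y is level, towards the bracket. The free end has a bore 12 diameter, 52 deep, that holds the pin at the start.
- stand: grey cast stand fixed to the bench; base 20 high, from -80 to 110 in its x and -75 to 125 in its y. Origin at bench level straight below the spigot's root; z up. The spigot leans to its -x, roughly towards the robot.
- notch (a point): parking notch: slot 15 wide in a flat level steel fork 8 thick, top face 85 above the bench, on a bracket 100 to the stand's +y. Two prongs 10 wide (35 over both). The point is where the pin's axis should stand, level with the top face; the slot's closed end is 9 behind it (stand +x), its open end 22 before it (stand -x). 57 free below the fork. Axes as the stand's.
- pin: knobbed pin: steel shank 9 diameter, 45 long, and a black round knob 34 diameter, 30 tall. Origin on the axis at the knob's underside; z from shank to knob (shank tip at -45, knob top at +30). At the start the shank is in the spigot's bore and the knob sits on the spigot's end, too wide for the sleeve to pass.
- sleeve: plain aluminium tube, 44 outer diameter, 31 bore right through, 75 tall, standing upright on the bench; either end may go first. Origin at the centre of its lower end, z along its axis. It is the tallest of the loose round things and the only tube this tall.
- sleeve_mid (a point): the middle of the sleeve, on its axis, 37.5 from either end. With the sleeve home it lies 37.5 along the spigot from the root.
- round_block: solid polished steel cylinder with no bore, 44 diameter, 40 tall, standing on the bench; origin at the centre of its underside. Bystander.
- jar: small closed glass jar, 48 diameter, 60 tall; origin at the centre of its underside. Bystander.
- mallet: hammer lying flat on the bench, along its own x. Bystander.
- pliers: pliers with red grips lying flat, 140 long, 14 thick; origin under the rivet, jaws to +x. Bystander.
- dish: white ceramic dish 90 x 70 x 20; origin at the centre of its underside. Bystander.
- collar: flat brass ring, 60 outer diameter, 14 tall, lying on the bench; origin at the centre of its underside. Bystander.

How it is judged:
By the outcome, as a careful person would: the job done as asked, in the order asked, and still so for the second after the job is handed in, with the robot touching nothing.
It also fails if it takes over 61 s, if anything falls off the work surface, if the arm or the gripper's body presses on something with over 40 N, if the wrist force passes 120 N, or if a joint passes its speed limit or range.

## Working session

There is one attempt and no reset: what is moved stays moved. The work goes in short steps, Python scripts to look and compute and a shell command to move; the robot and the scene stay as the last step left them, time stands still between calls to the robot, and variables do not carry over. Pictures are saved under pics/ and viewed, at most 10 in all, crops included, and the job is handed in when it is done.

```bash
mkdir -p pics; ls
python3 - <<'E'
from rig import sense, eyes
import cv2,numpy as np
s=sense();print(s)
for n in("side","top"):
    cv2.imwrite(f"pics/{n}0.png",cv2.cvtColor(eyes.capture(n),cv2.COLOR_RGB2BGR));
    c=eyes.calibration(n);print(n,c)
print(eyes.calibration("wrist"))
E
```

```text
pics
{'time_s': 0.0, 'joints': array([-1.50540838e+00,  3.13459983e-01,  1.49845065e+00, -2.14065358e-05,
        1.33099061e+00, -2.23411417e-01]), 'dq': array([-0.00017889, -0.00100015, -0.00072534,  0.00108196,  0.00064541,
       -0.00019236]), 'tau': array([-4.32174802e-04, -4.12270081e+01, -2.59745461e+01, -2.07594721e-04,
        4.13996866e-03, -1.84297625e-05]), 'eef_pos': array([ 149.48187146, -503.01225841,  241.72485127]), 'ee_rot': array([-6.53071241e-04,  9.89591891e-01,  1.43900876e-01,  4.12800877e-05]), 'force': array([-0.32031666,  0.69981627, -0.69330379]), 'wrist_torque': array([ 0.0052547 , -0.02177593, -0.03531117]), 'grip_force': 0.0, 'grip_width': 1.0008680075614655}
side {'fx': 509.04639105387946, 'fy': 509.04639105387946, 'cx': 281.0665557564514, 'cy': 216.31280761442903, 'dist': array([-0.12242898,  0.        ,  0.        ,  0.        ,  0.        ]), 'cam_to_world': array([[ 9.17069048e-01, -2.39221314e-01,  3.18994553e-01,
         1.71034203e+02],
       [-3.98676273e-01, -5.37193351e-01,  7.43290342e-01,
        -8.87644878e+02],
       [-6.44913885e-03
[... 523 characters left out ...]
     [-1.05761480e-02, -1.96627820e-01, -9.80421157e-01,
         1.22764335e+03],
       [ 0.00000000e+00,  0.00000000e+00,  0.00000000e+00,
         1.00000000e+00]])}
{'fx': 307.7562103782262, 'fy': 307.7562103782262, 'cx': 279.30754317327325, 'cy': 213.02021255897856, 'dist': array([0.01458432, 0.        , 0.        , 0.        , 0.        ]), 'mount': array([[-1.63264491e-04, -9.65593892e-01, -2.60054626e-01,
         6.55371756e+01],
       [ 9.99999924e-01, -6.57981205e-05, -3.83497179e-04,
         9.88201278e-02],
       [ 3.53191428e-04, -2.60054669e-01,  9.65593830e-01,
        -1.31182962e+02],
       [ 0.00000000e+00,  0.00000000e+00,  0.00000000e+00,
         1.00000000e+00]])}
```

View pics/side0.png

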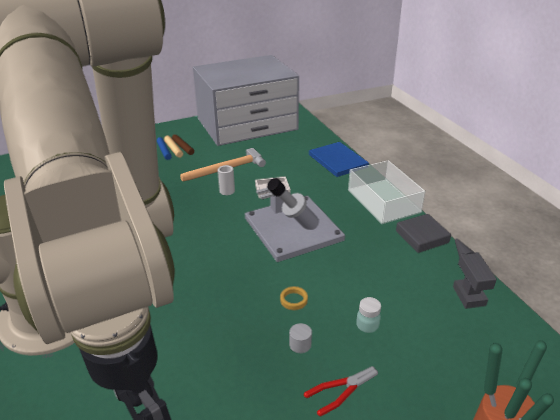

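View pics/top0.png

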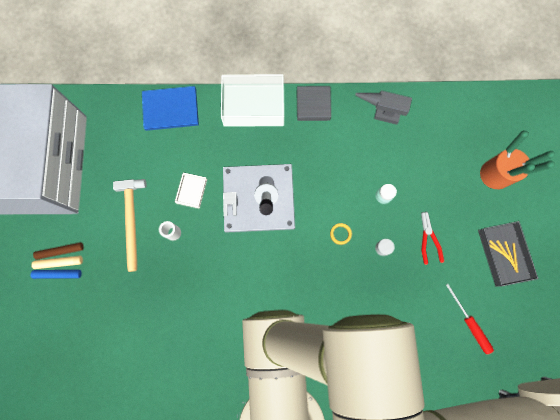

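The side view shows the stand around (293,228), the knob at (276,187) and the sleeve at (227,180). In the top view the stand spans (224..295,165..231), the knob is at (266,203) and the sleeve at (170,231). I'll zoom in on both.

Run:
```python
import cv2,numpy as np
a=cv2.imread("pics/side0.png")[140:270,205:355]; b=cv2.imread("pics/top0.png")[150:245,150:310]
a=cv2.resize(a,None,fx=2.6*1,fy=2.6,interpolation=2); a=cv2.copyMakeBorder(a,0,0,0,10,0)
b=cv2.resize(b,None,fx=2.5,fy=2.5,interpolation=2)
h=max(a.shape[0],b.shape[0]); 
im=np.zeros((h,a.shape[1]+b.shape[1],3),np.uint8); im[:a.shape[0],:a.shape[1]]=a; im[:b.shape[0],a.shape[1]:]=b
print(im.shape,a.shape); cv2.imwrite("pics/crop0.png",im)
```

```text
(338, 800, 3) (338, 400, 3)
```

View pics/crop0.png

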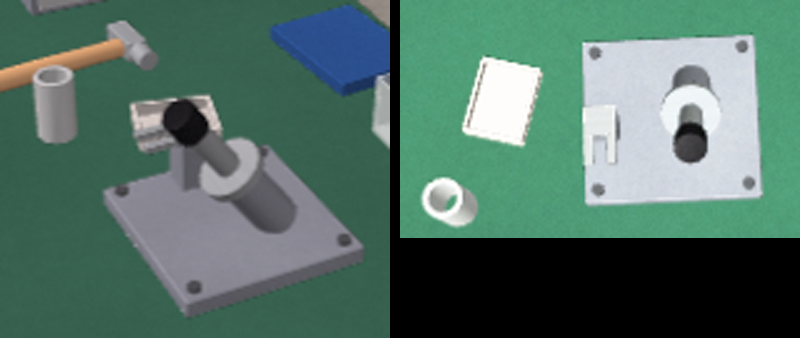

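The crop shows the stand's top-face corners in both views, the knob top at about (183,120) left and (690,142) right, and the sleeve's top ring at (54,75) left and (441,197) right. The fork is at (600,135) on the right.

```bash
cat > h.py <<'E'
import numpy as np,cv2
from scipy.optimize import least_squares
from scipy.spatial.transform import Rotation as R
from rig import sense,eyes
def tool():
    s=sense();q=s['ee_rot'];T=np.eye(4);T[:3,:3]=R.from_quat([q[1],q[2],q[3],q[0]]).as_matrix();T[:3,3]=s['eef_pos'];return T
def c2w(n,T=None):
    c=eyes.calibration(n);return (T@c['mount'] if n=='wrist' else c['cam_to_world'])
def proj(n,P,T=None):
    c=eyes.calibration(n);W=np.linalg.inv(c2w(n,T));K=np.array([[c['fx'],0,c['cx']],[0,c['fy'],c['cy']],[0,0,1]])
    return cv2.projectPoints(np.atleast_2d(np.array(P,float)),cv2.Rodrigues(W[:3,:3])[0],W[:3,3],K,np.array(c['dist']))[0][:,0]
def tri(obs,x0=(450,0,50)):
    r=least_squares(lambda p:np.concatenate([proj(n,p,T)[0]-uv for n,uv,T in obs]),x0);return r.x,np.abs(r.fun).max()
def stand(x,y,a): return lambda p:np.array([[np.cos(a),-np.sin(a),0],[np.sin(a),np.cos(a),0],[0,0,1]])@np.asarray(p,float)+[x,y,0]
def rows(T,pos,Rm):
    """shift in tool axes m, rotvec tool"""
    return np.round(T[:3,:3].T@(np.array(pos)-T[:3,3])/1000,4),np.round(R.from_matrix(T[:3,:3].T@Rm).as_rotvec(),3)
E
python3 - <<'E'
from h import *
S=lambda u,v:np.array([205+u/2.6,140+v/2.6]); Tp=lambda u,v:np.array([150+(u-400)/2.5,150+v/2.5])
C=[[110,125,20],[110,-75,20],[-80,-75,20],[-80,125,20]]
s=np.array([S(267,150),S(360,250),S(185,303),S(105,194)]); t=np.array([Tp(583,39),Tp(754,37),Tp(762,195),Tp(587,200)])
def f(p,cams=('side','top')):
    W=[stand(*p)(c) for c in C]; return np.concatenate([(proj(n,W)-o).ravel() for n,o in (('side',s),('top',t)) if n in cams])
for cams in (('side','top'),('side',),('top',)):
    r=least_squares(lambda p:f(p,cams),[450,0,0]);print(cams,r.x,np.abs(r.fun).max())
    if len(cams)==2: st=stand(*r.x)
a=np.radians(35);ax=np.array([-np.sin(a),0,np.cos(a)])
root=np.array([0,0,100.])
for nm,d in(('knobtop',90),('knobmid',75)):
    P=st(root+d*ax);print(nm,P,proj('side',P),proj('top',P))
print('seen',S(183,120),Tp(690,142)); print('tri knob',tri([('side',S(185,121),None),('top',Tp(690,142),None)]))
print('notch',st([0,100,85]),proj('top',st([0,100,85])),Tp(600,146))
print('sleeve top',tri([('side',S(54,75),None),('top',Tp(441,197),None)]))
print('sleeve bot',tri([('side',S(57,132),None),('top',Tp(459,211),None)]))
E
```

```text
('side', 'top') [5.96850042e+02 3.41765388e+01 2.85544561e-02] 2.7550781143144434
('side',) [5.94412943e+02 2.95827539e+01 2.80783379e-02] 1.7946584295212915
('top',) [5.98272092e+02 3.62453650e+01 2.92931558e-02] 1.2835416229624457
knobtop [545.24920636  32.70270444 173.72368399] [[272.52295857 183.26471254]] [[266.92406252 209.27565748]]
knobmid [553.84934562  32.9483435  161.43640332] [[275.98019422 186.87780707]] [[266.99398188 206.860072  ]]
seen [275.38461538 186.15384615] [266.  206.8]
tri knob (array([554.75673443,  35.32311803, 160.60705892]), np.float64(0.22434961630531802))
notch [593.99498434 134.13577374  85.        ] [[230.52507863 198.07120889]] [230.  208.4]
sleeve top (array([514.18720878, 306.71584143,  71.31545485]), np.float64(0.4968714708416542))
sleeve bot (array([5.10206319e+02, 3.04216426e+02, 2.52144631e-02]), np.float64(0.9781998576783906))
```

Everything agrees except the notch's x, which I'll check from close by. I'm moving the wrist camera over the stand.

```bash
python3 -m jog '[[0.036,-0.027,-0.003,0,0,0,0.085],[0.036,-0.027,-0.003,0,0,0,0.085],[0.036,-0.027,-0.003,0,0,0,0.085],[0.036,-0.027,-0.003,0,0,0,0.085],[0.036,-0.027,-0.003,0,0,0,0.085]]'
python3 -m jog '[[0.036,-0.027,-0.003,0,0,0,0.085],[0.036,-0.027,-0.003,0,0,0,0.085],[0.036,-0.027,-0.003,0,0,0,0.085],[0.036,-0.027,-0.003,0,0,0,0.085],[0.036,-0.027,-0.003,0,0,0,0.085]]'
python3 -m jog '[[0.036,-0.027,-0.003,0,0,0,0.085],[0.036,-0.027,-0.003,0,0,0,0.085],[0.036,-0.027,-0.003,0,0,0,0.085],[0.036,-0.027,-0.003,0,0,0,0.085],[0.036,-0.027,-0.003,0,0,0,0.085]]'
python3 -m jog '[[0.036,-0.027,-0.003,0,0,0,0.085],[0,0,0,0,0,0.13,0.085],[0,0,0,0,0,0.13,0.085],[0,0,0,0,0,0,0.085]]'
python3 - <<'E'
from h import *
T=tool();np.save('T1.npy',T);print(T.round(3))
cv2.imwrite('pics/w1.png',cv2.cvtColor(eyes.capture('wrist'),4))
E
```

```text
time_s: 0.6
eef_pos: [284.3, -320.9, 257.2]
ee_rot: [-0.0, 0.99, 0.144, -0.0]
force: [1.3, -0.3, 0.1]
grip_width: 0.999
grip_force: 0.0
time_s: 1.1
eef_pos: [418.4, -140.1, 272.3]
ee_rot: [-0.0, 0.99, 0.144, -0.0]
force: [1.0, -1.3, 0.2]
grip_width: 0.993
grip_force: 0.0
time_s: 1.6
eef_pos: [552.5, 40.6, 287.1]
ee_rot: [-0.0, 0.99, 0.144, -0.0]
force: [-0.5, -0.7, 0.5]
grip_width: 0.997
grip_force: 0.0
time_s: 2.0
eef_pos: [578.6, 75.2, 289.7]
ee_rot: [-0.0, 1.0, 0.014, -0.001]
force: [0.7, -0.1, -0.5]
grip_width: 0.997
grip_force: 0.0
[[ 1.00000e+00  2.80000e-02 -1.00000e-03  5.78565e+02]
 [ 2.80000e-02 -1.00000e+00  0.00000e+00  7.51740e+01]
 [-1.00000e-03 -0.00000e+00 -1.00000e+00  2.89745e+02]
 [ 0.00000e+00  0.00000e+00  0.00000e+00  1.00000e+00]]
```

View pics/w1.png

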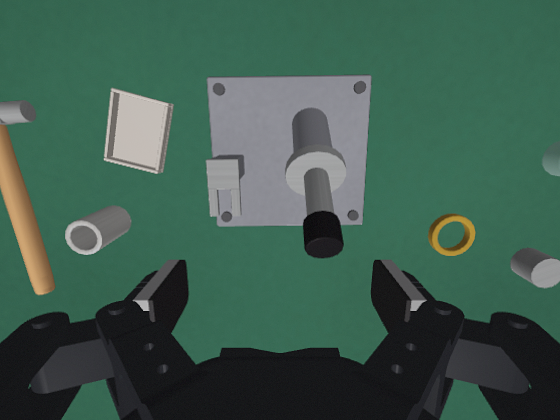

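The wrist view shows the stand's top corners at (208,78), (370,76), (363,226) and (213,228). The knob top is centred at (324,241), and the fork's slot runs from about (225,189) to (226,216).

```bash
python3 - <<'E'
from h import *
T=np.load('T1.npy')
C=[[110,125,20],[110,-75,20],[-80,-75,20],[-80,125,20]]
o=np.array([(208.5,78),(370.5,76),(363,226),(216,227)])
r=least_squares(lambda p:(proj('wrist',[stand(*p)(c) for c in C],T)-o).ravel(),[596,34,0.03]);print(r.x,r.fun.round(1))
st=stand(*r.x)
def pl(uv,z):
    return least_squares(lambda p:(proj('wrist',[p[0],p[1],z],T)[0]-uv),[600,100]).x
inv=lambda P:stand(0,0,-r.x[2])([P[0]-r.x[0],P[1]-r.x[1],0])
for uv in((225,189),(226,216.5),(210,217),(241,216)): P=pl(np.array(uv),85);print(uv,P,inv(P))
a=np.radians(35);ax=np.array([-np.sin(a),0,np.cos(a)])
P=st([0,0,100]+90*ax);print('knobtop',P,proj('wrist',P,T)); P=st([0,0,100]);print('root',P,proj('wrist',P,T))
# sleeve top & bottom
P=pl(np.array((86,237)),75);print('sleeve top',P)
E
python3 - <<'E'
import cv2
im=cv2.imread('pics/w1.png')[140:265,190:370];cv2.imwrite('pics/w1c.png',cv2.resize(im,None,fx=4,fy=4,interpolation=2))
E
```

```text
[5.96875730e+02 3.76309178e+01 3.72894557e-02] [-2.3 -0.6  2.3 -0.4 -0.2  0.7  0.3  0.9]
(225, 189) [579.2377427  135.34499742] [-13.98286554  98.30371017   0.        ]
(226, 216.5) [547.6142302  134.78745401] [-45.60517995  98.92550465   0.        ]
(210, 217) [546.51390188 152.9161256 ] [-46.02889172 117.08259484   0.        ]
(241, 216) [548.68258767 117.79431412] [-45.17108327  81.90434866   0.        ]
knobtop [545.2897369   35.70641207 173.72368399] [[324.07938078 250.32347141]]
root [596.87573013  37.63091778 100.        ] [[315.65570332 177.66139507]]
sleeve top [514.87142411 302.16246507]
```

View pics/w1c.png

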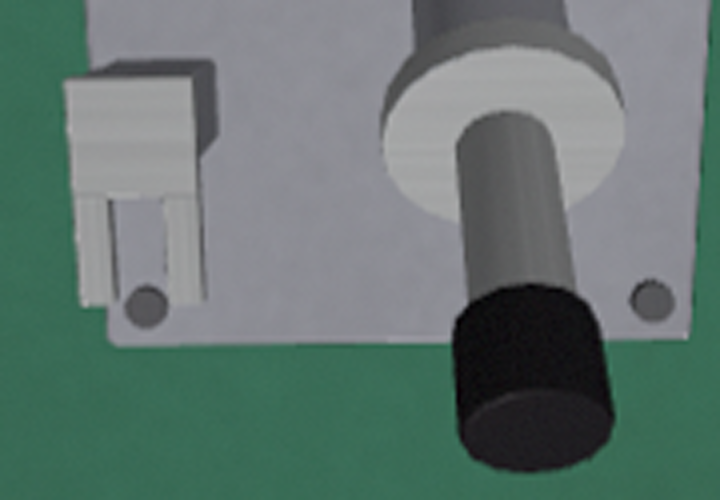

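The knob top centre is at (324,247.5), the shoulder disc at (316,173) and the fork as measured: the notch lies about -23 in the stand's x. I'll tilt the tool to the spigot axis.

```bash
python3 -m jog '[[-0.01,0.008,0,0,0.122,0,0.07],[-0.01,0.008,0,0,0.122,0,0.07],[-0.01,0.008,0,0,0.122,0,0.07],[-0.01,0.008,0,0,0.122,0,0.07],[-0.01,0.008,0,0,0.122,0,0.07]]' 40
cat > g.py <<'E'
from h import *
X,Y,YAW=598.5,36.5,0.033
st=stand(X,Y,YAW);a=np.radians(35);ax=np.array([-np.sin(a),0,np.cos(a)])
def along(d): return st([0,0,100]+d*ax)
z=st(-ax)-[X,Y,0];y=-(st([0,1,0])-[X,Y,0]);RT=np.column_stack([np.cross(y,z),y,z])
RD=np.column_stack([st([1,0,0])-[X,Y,0],y,[0,0,-1]])
E
python3 - <<'E'
from g import *
T=tool();print(T.round(3));print(rows(T,along(134),RT))
E
```

```text
time_s: 2.55
eef_pos: [531.3, 32.9, 279.0]
ee_rot: [-0.003, 0.953, 0.015, 0.303]
force: [1.2, 0.3, 0.5]
grip_width: 0.817
grip_force: 0.0
[[ 8.16000e-01  3.10000e-02  5.78000e-01  5.31304e+02]
 [ 2.70000e-02 -1.00000e+00  1.50000e-02  3.28790e+01]
 [ 5.78000e-01  4.00000e-03 -8.16000e-01  2.78998e+02]
 [ 0.00000e+00  0.00000e+00  0.00000e+00  1.00000e+00]]
(array([-0.0478, -0.0016,  0.051 ]), array([ 0.004, -0.005,  0.   ]))
```

```bash
python3 -m jog '[[-0.024,-0.001,0.025,0.004,-0.005,0,0.07],[-0.024,-0.001,0.026,0,0,0,0.07],[0,0,0,0,0,0,0.07]]'
python3 - <<'E'
from g import *
T=tool();np.save('T2.npy',T);print(rows(T,along(134),RT));print(proj('wrist',along(90),T),proj('wrist',along(60),T),proj('wrist',along(0),T),proj('wrist',st([-23,100,85]),T))
cv2.imwrite('pics/w2.png',cv2.cvtColor(eyes.capture('wrist'),4))
E
```

```text
time_s: 2.85
eef_pos: [519.2, 35.5, 205.3]
ee_rot: [-0.007, 0.956, 0.015, 0.294]
force: [-0.9, 0.2, -0.7]
grip_width: 0.82
grip_force: 0.0
(array([ 0.0045,  0.0016, -0.0023]), array([-0.003,  0.013, -0.002]))
[[282.08446128 235.21453984]] [[281.85195833 220.27782792]] [[281.53665479 200.00457697]] [[170.03849149 230.20609321]]
```

View pics/w2.png

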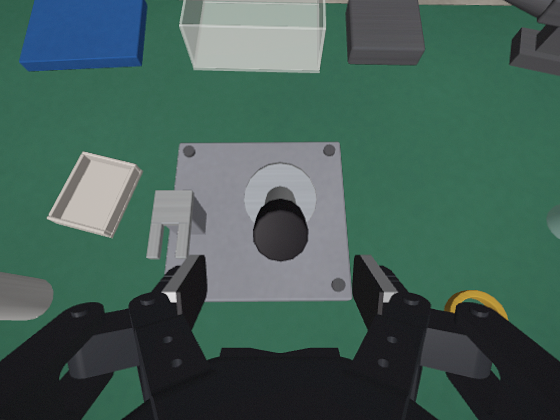

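The knob top is at (281,234) against a prediction of (282,235), and the notch prediction also matches, so I'll advance and grip.

```bash
python3 -m jog '[[0.0045,0.001,0,0,0.013,0,0.07],[0,0,0.02,0,0,0,0.07],[0,0,0.02,0,0,0,0.07],[0,0,0.018,0,0,0,0.07],[0,0,0,0,0,0,0.07]]'
python3 - <<'E'
from g import *
T=tool();print(rows(T,along(74),RT))
E
python3 -m jog '[[0,0,0,0,0,0,0.02],[0,0,0,0,0,0,0.02],[0,0,0,0,0,0,0.02],[0,0,0,0,0,0,0.02],[0,0,0,0,0,0,0.02]]' 50
python3 -m jog '[[0,0,0,0,0,0,0.02],[0,0,0,0,0,0,0.02],[0,0,0,0,0,0,0.02]]' 50
python3 - <<'E'
from g import *
T=tool();print(rows(T,along(74),RT),sense()['force'],sense()['wrist_torque'])
E
```

```text
time_s: 3.4
eef_pos: [560.2, 35.5, 164.7]
ee_rot: [-0.006, 0.952, 0.015, 0.304]
force: [-0.3, 0.1, 0.5]
grip_width: 0.822
grip_force: 0.0
(array([-0.0057,  0.0003,  0.0009]), array([-0.002, -0.008, -0.003]))
time_s: 3.9
eef_pos: [559.1, 35.8, 166.1]
ee_rot: [-0.006, 0.952, 0.015, 0.305]
force: [-5.9, 1.5, 7.5]
grip_width: 0.38
grip_force: 48.7
time_s: 4.2
eef_pos: [559.1, 35.8, 166.1]
ee_rot: [-0.006, 0.952, 0.015, 0.305]
force: [-5.3, 1.3, 6.5]
grip_width: 0.381
grip_force: 48.7
(array([-0.0056,  0.0006,  0.0027]), array([-0.002, -0.01 , -0.003])) [-5.33171857  1.25541887  6.48812702] [0.18168342 0.3137108  0.12964599]
```

```bash
python3 -m jog '[[0,0,-0.005,0,0,0,0.02],[0,0,-0.01,0,0,0,0.02],[0,0,-0.012,0,0,0,0.02],[0,0,-0.012,0,0,0,0.02],[0,0,-0.012,0,0,0,0.02]]' 50
python3 -m jog '[[0,0,-0.02,0,0,0,0.02],[0,0,-0.03,0,0,0,0.02],[0,0,-0.01,0,0,0,0.02],[0,0,0,0,0,0,0.02]]'
python3 - <<'E'
from g import *
T=tool();np.save('T3.npy',T);print(T.round(3),rows(T,along(74),RT),sense()['force'])
for n in('side','wrist'):cv2.imwrite(f'pics/{n}3.png',cv2.cvtColor(eyes.capture(n),4))
a=cv2.imread('pics/side3.png')[110:260,205:355];b=cv2.imread('pics/wrist3.png')[120:400,120:440]
cv2.imwrite('pics/c3.png',np.hstack([cv2.resize(a,(400,400),interpolation=2),cv2.resize(b,(400,400*280//320),interpolation=2) if 0 else cv2.copyMakeBorder(cv2.resize(b,(400,350)),0,50,0,0,0)]))
E
```

```text
time_s: 4.7
eef_pos: [529.0, 34.5, 207.1]
ee_rot: [-0.006, 0.952, 0.014, 0.304]
force: [-0.2, 0.5, -0.7]
grip_width: 0.38
grip_force: 50.3
time_s: 5.1
eef_pos: [494.6, 33.2, 256.2]
ee_rot: [-0.006, 0.952, 0.014, 0.305]
force: [-0.1, -0.1, -0.6]
grip_width: 0.378
grip_force: 50.4
[[ 8.13000e-01  3.10000e-02  5.81000e-01  4.94587e+02]
 [ 2.40000e-02 -1.00000e+00  2.00000e-02  3.32060e+01]
 [ 5.82000e-01 -2.00000e-03 -8.13000e-01  2.56195e+02]
 [ 0.00000e+00  0.00000e+00  0.00000e+00  1.00000e+00]] (array([-0.0055,  0.0002,  0.1135]), array([-0.001, -0.01 , -0.003])) [-0.09705616 -0.06093338 -0.64942641]
```

View pics/c3.png

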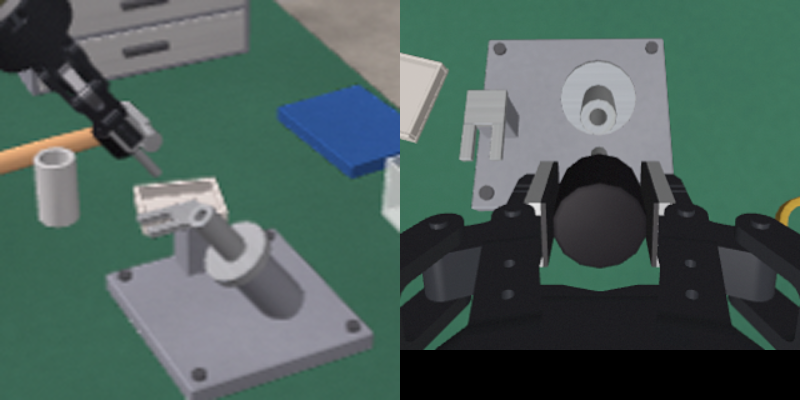

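The pin is drawn out and held straight. In full pixels the spigot end is at (278,213), the knob top at (280,301), the shank tip at about (279,238), and the slot runs from (183,220) to (185,246).

Run:
```python
from g import *
T=np.load('T3.npy')
print('pred end',proj('wrist',along(60),T),'root',proj('wrist',along(0),T))
def tl(p): return (T@np.r_[p,1])[:3]
for x in(-8,-5,-2,0): print(x,'knobtop',[proj('wrist',tl([x,0,z]),T)[0].round(1) for z in(-16,-13,-10)],'tipfaredge',proj('wrist',tl([x+4.5,0,62]),T)[0].round(1))
def pl(uv,z): return least_squares(lambda p:(proj('wrist',[p[0],p[1],z],T)[0]-uv),[600,100]).x
inv=lambda P:stand(0,0,-YAW)([P[0]-X,P[1]-Y,0])
for uv in((183.2,220),(184.8,246.4)): P=pl(uv,85);print(P,inv(P))
```

```text
pred end [[279.5054436  214.45689961]] root [[279.53268771 200.03366137]]
-8 knobtop [array([279. , 309.4]), array([279. , 305.5]), array([279. , 301.7])] tipfaredge [279.2 237.4]
-5 knobtop [array([279. , 303.1]), array([279. , 299.3]), array([279. , 295.7])] tipfaredge [279.2 233.1]
-2 knobtop [array([279. , 296.7]), array([279., 293.]), array([279. , 289.5])] tipfaredge [279.2 228.8]
0 knobtop [array([279. , 292.4]), array([279. , 288.8]), array([279. , 285.4])] tipfaredge [279.2 225.9]
[578.19143835 140.68464808] [-16.86003524 104.79798559   0.        ]
[548.91226148 134.86712115] [-46.31521459  99.94966349   0.        ]
```

```bash
python3 -m jog '[[0,0,0,0,-0.124,-0.003,0.02],[0,0,0,0,-0.124,0,0.02],[0,0,0,0,-0.124,0,0.02],[0,0,0,0,-0.124,0,0.02],[0,0,0,0,-0.124,0,0.02]]' 50
python3 -m jog '[[0,0,0,0,0,0,0.02]]'
python3 - <<'E'
from g import *
T=tool();print(T.round(3));print(rows(T,[576,135.5,185],RD))
E
```

```text
time_s: 5.7
eef_pos: [495.0, 33.4, 253.8]
ee_rot: [-0.001, 1.0, 0.017, -0.004]
force: [0.7, -0.0, -0.9]
grip_width: 0.379
grip_force: 50.4
time_s: 5.8
eef_pos: [496.1, 33.3, 252.8]
ee_rot: [-0.001, 1.0, 0.017, -0.003]
force: [0.4, -0.4, -1.3]
grip_width: 0.377
grip_force: 50.5
[[ 9.99000e-01  3.40000e-02 -6.00000e-03  4.96140e+02]
 [ 3.40000e-02 -9.99000e-01  2.00000e-03  3.33180e+01]
 [-6.00000e-03 -2.00000e-03 -1.00000e+00  2.52826e+02]
 [ 0.00000e+00  0.00000e+00  0.00000e+00  1.00000e+00]]
(array([ 0.0837, -0.0992,  0.0676]), array([-0.002,  0.006,  0.001]))
```

```bash
python3 -m jog '[[0.02,-0.024,0.005,-0.002,0.006,0,0.02],[0.022,-0.025,0.01,0,0,0,0.02],[0.022,-0.025,0.02,0,0,0,0.02],[0.02,-0.025,0.02,0,0,0,0.02],[0,0,0.012,0,0,0,0.02]]' 50
python3 -m jog '[[0,0,0,0,0,0,0.02]]'
python3 - <<'E'
from g import *
T=tool();np.save('T4.npy',T);print(T.round(3));print(rows(T,[576,135.5,185],RD))
for n in('side','wrist'):cv2.imwrite(f'pics/{n}4.png',cv2.cvtColor(eyes.capture(n),4))
a=cv2.imread('pics/side4.png')[120:240,205:325];b=cv2.imread('pics/wrist4.png')[170:350,180:380]
cv2.imwrite('pics/c4.png',np.hstack([cv2.resize(a,(400,400),interpolation=2),cv2.copyMakeBorder(cv2.resize(b,(400,360),interpolation=2),0,40,0,0,0)]))
E
```

```text
time_s: 6.3
eef_pos: [575.9, 137.6, 184.9]
ee_rot: [-0.001, 1.0, 0.018, 0.002]
force: [0.3, -0.2, -2.1]
grip_width: 0.376
grip_force: 50.5
time_s: 6.4
eef_pos: [574.5, 135.4, 185.3]
ee_rot: [-0.0, 1.0, 0.017, 0.0]
force: [-1.0, -0.5, -0.3]
grip_width: 0.382
grip_force: 50.5
[[ 9.99000e-01  3.50000e-02  1.00000e-03  5.74477e+02]
 [ 3.50000e-02 -9.99000e-01  0.00000e+00  1.35356e+02]
 [ 1.00000e-03 -0.00000e+00 -1.00000e+00  1.85345e+02]
 [ 0.00000e+00  0.00000e+00  0.00000e+00  1.00000e+00]]
(array([ 0.0015, -0.0001,  0.0003]), array([-0.   , -0.001,  0.002]))
```

View pics/c4.png

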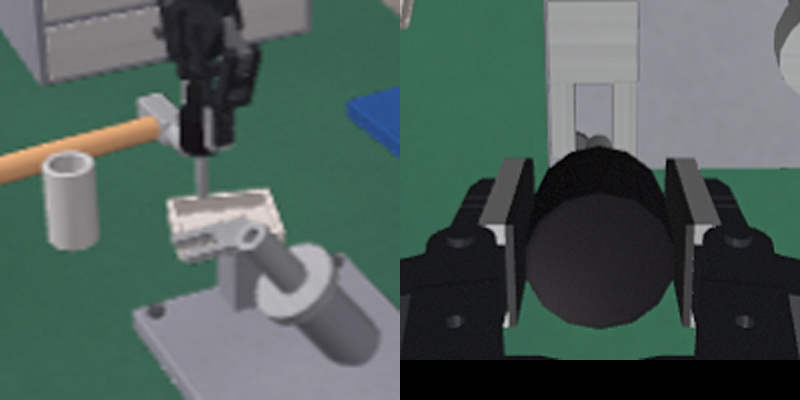

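In the wrist crop the slot spans u 575 to 613 with its closed end at v=82, which is full (277,211). The shank tip's far edge is at about (279.5,237).

Run:
```python
from g import *
T=np.load('T4.npy')
def pl(uv,z): return least_squares(lambda p:(proj('wrist',[p[0],p[1],z],T)[0]-uv),[600,100]).x
print('closed',pl((277,211),85))
tl=lambda p:(T@np.r_[p,1])[:3]
for x in(-8,-6,-4): print(x,proj('wrist',tl([x,0,-13]),T),proj('wrist',tl([x+4.5,0,62]),T), 'knob top seen',(279.5,297))
```

```text
closed [579.31295546 137.28278203]
-8 [[279.03214931 306.19772432]] [[279.19604939 237.75330313]] knob top seen (279.5, 297)
-6 [[279.03032448 302.0693658 ]] [[279.19526219 234.90211734]] knob top seen (279.5, 297)
-4 [[279.02848425 297.90991831]] [[279.19447071 232.03651339]] knob top seen (279.5, 297)
```

```bash
python3 -m jog '[[0.0015,-0.0015,0.01,0,0,0,0.02],[0,0,0.015,0,0,0,0.02],[0,0,0.02,0,0,0,0.02],[0,0,0.015,0,0,0,0.02],[0,0,0.01,0,0,0,0.02]]' 50
python3 -m jog '[[0,0,0.004,0,0,0,0.02],[0,0,0,0,0,0,0.02]]'
python3 - <<'E'
from g import *
T=tool();np.save('T5.npy',T);print(rows(T,[576,137,102],RD),sense()['force'])
for n in('side','wrist'):cv2.imwrite(f'pics/{n}5.png',cv2.cvtColor(eyes.capture(n),4))
a=cv2.imread('pics/side5.png')[140:240,225:325];b=cv2.imread('pics/wrist5.png')[170:350,180:380]
cv2.imwrite('pics/c5.png',np.hstack([cv2.resize(a,(400,400),interpolation=2),cv2.copyMakeBorder(cv2.resize(b,(400,360),interpolation=2),0,40,0,0,0)]))
E
```

```text
time_s: 7.0
eef_pos: [577.0, 136.2, 117.2]
ee_rot: [0.0, 1.0, 0.016, 0.002]
force: [-0.2, -1.3, -0.7]
grip_width: 0.383
grip_force: 50.5
time_s: 7.2
eef_pos: [577.3, 136.5, 114.1]
ee_rot: [0.0, 1.0, 0.017, 0.002]
force: [-0.6, 0.4, -0.5]
grip_width: 0.381
grip_force: 50.5
(array([-0.0014, -0.0006,  0.0121]), array([ 0.   , -0.004,  0.   ])) [-0.63946217  0.38157676 -0.50670111]
```

View pics/c5.png

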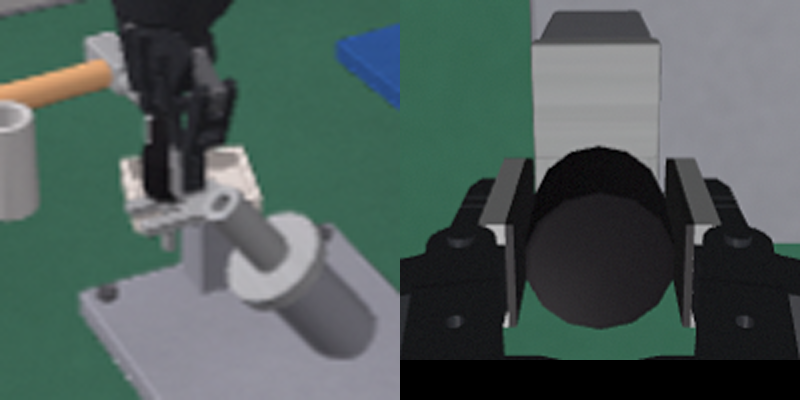

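The shank is through the slot: its tip shows below the fork at (168,240), and the knob is centred over the prongs. I'm lowering to contact.

```bash
python3 -m jog '[[-0.001,-0.0005,0.003,0,-0.003,0,0.02],[0,0,0.003,0,0,0,0.02],[0,0,0.003,0,0,0,0.02],[0,0,0,0,0,0,0.02]]' 50
python3 -m jog '[[0,0,0.001,0,0,0,0.02],[0,0,0.001,0,0,0,0.02],[0,0,0,0,0,0,0.02]]'
```

```text
time_s: 7.7
eef_pos: [576.0, 137.1, 104.6]
ee_rot: [0.0, 1.0, 0.017, 0.0]
force: [-0.2, -0.2, -1.2]
grip_width: 0.381
grip_force: 50.5
time_s: 8.0
eef_pos: [576.3, 137.1, 103.0]
ee_rot: [0.0, 1.0, 0.017, 0.0]
force: [0.5, 0.2, -1.1]
grip_width: 0.383
grip_force: 50.5
```

```bash
python3 -m jog '[[0,0,0.001,0,0,0,0.02],[0,0,0,0,0,0,0.02]]'
python3 -m jog '[[0,0,0.001,0,0,0,0.02],[0,0,0,0,0,0,0.02]]'
```

```text
time_s: 8.2
eef_pos: [576.4, 137.1, 102.3]
ee_rot: [0.0, 1.0, 0.017, 0.001]
force: [-0.3, 0.4, -0.2]
grip_width: 0.378
grip_force: 50.8
time_s: 8.4
eef_pos: [576.4, 137.1, 102.2]
ee_rot: [0.0, 1.0, 0.017, 0.001]
force: [-2.8, -0.2, 7.8]
grip_width: 0.381
grip_force: 51.6
```

```bash
python3 -m jog '[[0,0,0,0,0,0,0.055],[0,0,0,0,0,0,0.055],[0,0,0,0,0,0,0.055],[0,0,0,0,0,0,0.055]]'
python3 -m jog '[[0,0,-0.02,0,0,0,0.055],[0,0,-0.03,0,0,0,0.055],[0,0,-0.03,0,0,0,0.055],[0,0,-0.03,0,0,0,0.07],[0,0,0,0,0,0,0.07]]'
python3 - <<'E'
from g import *
T=tool();np.save('T6.npy',T);print(T.round(3),rows(T,[513.5,305,200],RD))
for n in('side','wrist'):cv2.imwrite(f'pics/{n}6.png',cv2.cvtColor(eyes.capture(n),4))
a=cv2.imread('pics/side6.png')[140:240,225:325];b=cv2.imread('pics/wrist6.png')[100:370,100:400]
cv2.imwrite('pics/c6.png',np.hstack([cv2.resize(a,(400,400),interpolation=2),cv2.copyMakeBorder(cv2.resize(b,(400,360),interpolation=2),0,40,0,0,0)]))
E
```

```text
time_s: 8.8
eef_pos: [576.3, 137.1, 101.0]
ee_rot: [0.0, 1.0, 0.017, 0.0]
force: [0.2, -0.8, -0.9]
grip_width: 0.644
grip_force: 0.0
time_s: 9.3
eef_pos: [577.6, 137.2, 215.3]
ee_rot: [0.0, 1.0, 0.017, 0.004]
force: [-0.1, -0.1, 0.2]
grip_width: 0.818
grip_force: 0.0
[[ 9.99000e-01  3.40000e-02  8.00000e-03  5.77634e+02]
 [ 3.40000e-02 -9.99000e-01  0.00000e+00  1.37245e+02]
 [ 8.00000e-03  0.00000e+00 -1.00000e+00  2.15311e+02]
 [ 0.00000e+00  0.00000e+00  0.00000e+00  1.00000e+00]] (array([-0.0586, -0.1698,  0.0148]), array([ 0.   , -0.008,  0.001]))
```

View pics/c6.png

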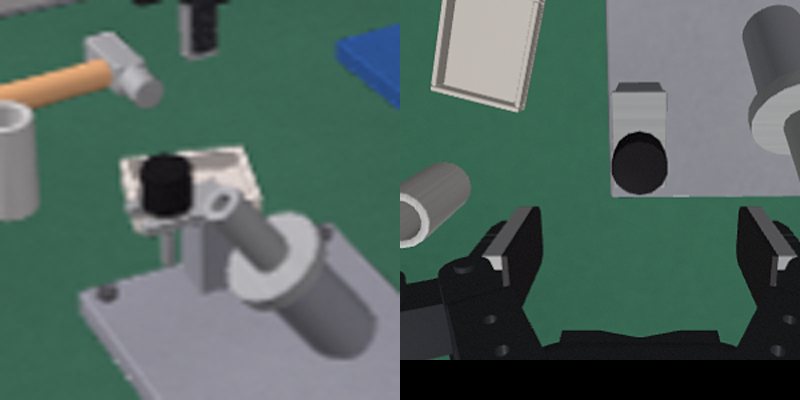

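The pin hangs upright in the notch, with its knob on the prongs. That was the tenth viewing, so from here I measure by code only. Next is the sleeve.

```bash
python3 -m jog '[[-0.014,-0.042,0.003,0,-0.008,0,0.085],[-0.015,-0.043,0.003,0,0,0,0.085],[-0.015,-0.043,0.003,0,0,0,0.085],[-0.015,-0.042,0.003,0,0,0,0.085],[0,0,0,0,0,0,0.085]]'
python3 -m jog '[[0,0,0,0,0,0,0.085],[0,0,0,0,0,0,0.085]]'
cat > m.py <<'E'
from g import *
def ringpts(c,d,axis,r,n=72):
    e1=np.cross(axis,[0,1,0]);e1/=np.linalg.norm(e1);e2=np.cross(axis,e1);t=np.linspace(0,2*np.pi,n)
    return np.asarray(c)+np.outer(np.cos(t)*r,e1)+np.outer(np.sin(t)*r,e2)
E
python3 - <<'E'
from m import *
T=tool();np.save('T7.npy',T);print(T.round(3))
im=eyes.capture('wrist');cv2.imwrite('pics/w7.png',cv2.cvtColor(im,4))
print([proj('wrist',[513,304.5,z],T).round(1) for z in(75,0)])
hsv=cv2.cvtColor(im,cv2.COLOR_RGB2HSV)
u,v=proj('wrist',[513,304.5,75],T)[0].astype(int)
sub=hsv[v-60:v+61:6,u-60:u+61:6]
print('S');print('\n'.join(' '.join(f'{x:3d}' for x in r) for r in sub[:,:,1]));print('V');print('\n'.join(' '.join(f'{x:3d}' for x in r) for r in sub[:,:,2]))
E
```

```text
time_s: 9.9
eef_pos: [508.5, 309.0, 197.3]
ee_rot: [0.0, 1.0, 0.019, -0.005]
force: [0.3, -1.1, -0.3]
grip_width: 0.994
grip_force: 0.0
time_s: 10.1
eef_pos: [511.6, 304.1, 198.5]
ee_rot: [0.001, 1.0, 0.016, -0.004]
force: [-0.1, -0.1, 0.6]
grip_width: 0.994
grip_force: 0.0
[[ 9.99000e-01  3.30000e-02 -8.00000e-03  5.11645e+02]
 [ 3.30000e-02 -9.99000e-01 -1.00000e-03  3.04127e+02]
 [-8.00000e-03  1.00000e-03 -1.00000e+00  1.98535e+02]
 [ 0.00000e+00  0.00000e+00  0.00000e+00  1.00000e+00]]
[array([[278.7, 206.9]]), array([[278.8, 189.7]])]
S
120 121 115 122 117 119 118 119 118 122 118 121 118 118 123 119 117 119 114 115 119
122 119 118 120 116 117 116 117 121 116 116 122 115 119 115 117 122 118 117 119 119
116 117 118 117 115 119 122 115 119 118 118 118 117 117 117 118 119 119 118 115 116
118 122 119 118 117 118 118 118 117 116 119 117 117 115 116 118 119 117 115 121 121
121 117 116 122 117 121 121 116 119  39   8  49 119 122 117 122 117 118 118 117 121
117 117 118 118 118 116 118 123   3   5   8   5   4 121 117 117 119 118 117 117 118
117 115 118 118 119 118 120   6   6   3   3   5
[... 2278 characters left out ...]
 108 109 109 110 109 109 109
108 108 109 107 108 110 109 112 196 189 176 190 202 108 108 109 109 108 109 109 109
107 109 109 106 108 107 109 109 108 104 117 107 110 110 108 108 111 109 110 109 109
108 108 109 108 109 108 109 107 108 106 107 108 108 108 110 108 107 109 110 108 109
108 108 109 109 108 108 109 109 109 107 109 108 107 107 105 107 106 109 108 108 109
106 106 105 108 107 105 107 107 106 109 109 110 110 105 106 104 108 105 107 108 108
104 106 106 106 107 107 107 107 106 107 106 107 109 107 106 107 107 110 106 108 108
105 106 106 103 103 106 107 106 106 107 107 107 106 108 107 108 106 109 107 109 107
106 106 105 107 106 107 104 107 105 106 104 104 105 106 107 105 107 108 109 107 108
```

```bash
cat >> m.py <<'E'
def rim(im,T,c0,w=60,vth=135):
    """outer ellipse of the bright rim near the projection of c0"""
    h=cv2.cvtColor(im,cv2.COLOR_BGR2HSV);m=((h[...,1]<40)&(h[...,2]>vth)).astype(np.uint8)
    u,v=proj('wrist',c0,T)[0].astype(int);k=np.zeros_like(m);k[v-w:v+w,u-w:u+w]=1;m*=k
    n,l,s,_=cv2.connectedComponentsWithStats(m);i=1+s[1:,4].argmax()
    pts=cv2.findContours((l==i).astype(np.uint8),0,1)[0];pts=max(pts,key=len)
    return cv2.fitEllipse(cv2.convexHull(pts)),s[i]
E
python3 - <<'E'
from m import *
T=np.load('T7.npy');e,s=rim(cv2.imread('pics/w7.png'),T,[513,304.5,75]);print(e,s)
P=least_squares(lambda p:proj('wrist',ringpts([p[0],p[1],75],0,np.array([0,0,1.]),22),T).mean(0)-e[0],[513,304]).x
print(P, cv2.fitEllipse(proj('wrist',ringpts([*P,75],0,np.array([0,0,1.]),22),T).astype(np.float32)))
print(rows(T,[*P,62],RD))
E
```

```text
((277.0682373046875, 205.19451904296875), (48.68406295776367, 50.173362731933594), 81.16512298583984) [252 181  51  49 944]
[514.47085699 305.96010672] ((277.0777893066406, 204.5667266845703), (50.1844596862793, 51.71269226074219), 91.78368377685547)
(array([ 0.004 , -0.0019,  0.1365]), array([ 0.001,  0.008, -0.   ]))
```

```bash
python3 -m jog '[[0.004,-0.002,0.01,0.001,0.008,0,0.085],[0,0,0.03,0,0,0,0.085],[0,0,0.035,0,0,0,0.085],[0,0,0.03,0,0,0,0.085],[0,0,0.025,0,0,0,0.085]]'
python3 -m jog '[[0,0,0.016,0,0,0,0.085],[0,0,0,0,0,0,0.085],[0,0,0,0,0,0,0.085]]'
python3 - <<'E'
from m import *
print(rows(tool(),[514.3,306,52],RD))
E
```

```text
time_s: 10.65
eef_pos: [515.2, 306.3, 66.8]
ee_rot: [-0.0, 1.0, 0.016, -0.0]
force: [0.7, -0.4, 0.2]
grip_width: 0.998
grip_force: 0.0
time_s: 10.95
eef_pos: [515.8, 306.9, 53.4]
ee_rot: [-0.0, 1.0, 0.016, 0.001]
force: [0.2, 0.4, -0.2]
grip_width: 0.994
grip_force: 0.0
(array([-0.0016,  0.0009,  0.0014]), array([-0.001, -0.001, -0.   ]))
```

```bash
python3 -m jog '[[-0.0016,0.0009,0.0014,0,0,0,0.085],[0,0,0,0,0,0,0.03],[0,0,0,0,0,0,0.03],[0,0,0,0,0,0,0.03],[0,0,0,0,0,0,0.03]]' 80
python3 -m jog '[[0,0,0,0,0,0,0.03],[0,0,0,0,0,0,0.03],[0,0,0,0,0,0,0.03]]' 80
python3 -m jog '[[0,0,-0.02,0,0,0,0.03],[0,0,-0.04,0,0,0,0.03],[0,0,-0.05,0,0,0,0.03],[0,0,-0.05,0,0,0,0.03],[0,0,-0.04,0,0,0,0.03]]' 80
python3 -m jog '[[0,0,-0.01,0,0,0,0.03],[0,0,0,0,0,0,0.03]]' 80
python3 - <<'E'
from m import *
T=tool();np.save('T8.npy',T);im=eyes.capture('wrist');im=cv2.cvtColor(im,4);cv2.imwrite('pics/w8.png',im)
tl=lambda p:(T@np.r_[p,1])[:3];c0=tl([0,0,-23])
print(T.round(3),proj('wrist',c0,T))
e,s=rim(im,T,c0,70);print(e,s)
for x in(-4,-2,0,2):
  print(x,[cv2.fitEllipse(proj('wrist',ringpts(tl([x,0,z]),0,T[:3,2],22),T).astype(np.float32)) for z in (-23,)])
E
```

```text
time_s: 11.45
eef_pos: [514.3, 306.4, 52.7]
ee_rot: [-0.001, 1.0, 0.017, 0.001]
force: [-0.2, -0.8, 5.3]
grip_width: 0.489
grip_force: 81.3
time_s: 11.75
eef_pos: [514.3, 306.4, 52.7]
ee_rot: [-0.001, 1.0, 0.017, 0.001]
force: [-0.8, 0.7, 5.3]
grip_width: 0.485
grip_force: 81.3
time_s: 12.25
eef_pos: [513.5, 306.2, 254.7]
ee_rot: [-0.001, 1.0, 0.017, 0.001]
force: [0.8, 0.5, -1.9]
grip_width: 0.491
grip_force: 81.3
time_s: 12.45
eef_pos: [513.8, 306.3, 262.6]
ee_rot: [-0.001, 1.0, 0.017, 0.001]
force: [0.1, 0.7, -2.6]
grip_width: 0.486
grip_force: 81.3
[[ 9.9900e-01  3.4000e-02  3.0000e-03  5.1383e+02]
 [ 3.4000e-02 -9.9900e-01  1.0000e-03  3.0630e+02]
 [ 3.0000e-03 -1.0000e-03 -1.0000e+00  2.6263e+02]
 [ 0.0000e+00  0.0000e+00  0.0000e+00  1.0000e+00]] [[278.98628845 302.20436831]]
((279.45233154296875, 298.58941650390625), (95.86715698242188, 106.88725280761719), 89.9749755859375) [ 227  251  105   96 3720]
-4 [((278.99542236328125, 308.9984130859375), (98.1904067993164, 110.81685638427734), 90.15050506591797)]
-2 [((278.9933166503906, 304.49560546875), (98.99382019042969, 111.27650451660156), 90.15360260009766)]
0 [((278.9911804199219, 299.9555358886719), (99.80900573730469, 111.74067687988281), 90.15690612792969)]
2 [((278.989013671875, 295.3776550292969), (100.63621520996094, 112.20946502685547), 90.16049194335938)]
```

The sleeve is gripped on centre (tool x about 0). I'll refine the spigot end numerically from the stored pull-out picture.

Run:
```python
from m import *
im=cv2.imread('pics/wrist3.png');g=cv2.cvtColor(im,6)
print('   ',*range(252,308,2))
for v in range(168,246,2): print(v,' '.join(f'{x:3d}' for x in g[v,240:320:2]))
```

```text
252 254 256 258 260 262 264 266 268 270 272 274 276 278 280 282 284 286 288 290 292 294 296 298 300 302 304 306
168 150 149 150 150 150 150 149 149 149 150 149 151 150 151 150 142 138 129 112 117 117 128 134 145 150 152 151 150 151 151 150 150 151 150 150 151 150 149 150 150
170 150 149 151 151 150 151 150 149 150 151 150 150 152 133 126 140 159 167 177 183 182 173 159 150 127 136 152 152 151 152 152 151 151 150 150 152 151 150 151 151
172 150 150 150 151 151 150 150 150 150 151 151 131 100 164 181 180 179 179 178 178 179 179 179 179 181 163 126 137 153 151 150 150 151 150 151 152 150 150 149 151
174 151 150 150 150 151 150 150 150 151 150 106 154 182 179 179 179 180 179 179 179 180 180 179 179 179 180 181 164 134 152 151 152 151 150 151 151 150 150 150 151
176 151 151 151 152 151 151 149 151 151 116 184 181 181 181 180 180 179 180 180 180 180 179 179 179 179 180 179 180 179 135 152 152 152 152 152 151 150 151 152 151
178 150 151 151 152 151 153 151 153 126 180 181 180 181 180 181 180 180 179 180 180 178 179 179 178 178 179 178 179 179 177 133 152 152 152 152 150 150 150 153 153
180 
[... 4707 characters left out ...]
 155 153 152 152 153 153 154 153 151 150 150
238 147 148 150 149 150 151 151 151 151 151 151 152 153 152 152 153 154 153  95  84  94 111 157 155 155 155 155 155 155 154 152 152 153 153 154 152 154 153 151 152
240 147 149 150 151 151 152 154 152 152 152 152 152 152 152 151 154 150  75  80  90  95  99 115 157 155 155 154 154 153 154 154 153 153 153 153 153 154 154 153 152
242 150 151 150 151 150 151 152 152 151 151 151 152 152 152 152 153 143  82  82  78  84 104 102 160 156 155 154 154 155 155 153 153 153 153 153 153 155 154 152 150
244 150 149 150 150 150 149 151 152 151 151 150 153 154 156 143 134 110  35  11  13  12  16  32  95 130 138 158 156 155 155 155 153 154 154 152 153 154 153 151 151
```

```bash
sed -i 's/^X,Y,YAW=.*/X,Y,YAW=599.9,37.3,0.033/' g.py
python3 -m jog '[[-0.001,0.03,0,0,0,0,0.03],[-0.001,0.045,0,0,0,0,0.03],[-0.001,0.045,0,0,0,0,0.03],[-0.001,0.045,0,0,0,0,0.03],[-0.001,0.045,0,0,0,0,0.03]]' 80
python3 -m jog '[[-0.001,0.04,0,0,0.122,0,0.03],[0,0.02,0,0,0.122,0,0.03],[0,0,0,0,0.122,0,0.03],[0,0,0,0,0.122,0,0.03],[0,0,0,0,0.122,0,0.03]]' 80
python3 -m jog '[[0,0,0,0,0,0,0.03],[0,0,0,0,0,0,0.03]]' 80
python3 - <<'E'
from m import *
T=tool();print(T[:3,3],rows(T,along(135)-0.3*RT[:,0],RT),sense()['force'])
E
```

```text
time_s: 13.0
eef_pos: [514.7, 94.5, 259.2]
ee_rot: [-0.001, 1.0, 0.017, -0.002]
force: [0.5, -0.3, -2.4]
grip_width: 0.489
grip_force: 81.5
time_s: 13.5
eef_pos: [515.6, 35.9, 259.4]
ee_rot: [-0.005, 0.953, 0.015, 0.301]
force: [1.0, 0.6, -1.7]
grip_width: 0.491
grip_force: 81.5
time_s: 13.7
eef_pos: [516.3, 36.1, 260.5]
ee_rot: [-0.006, 0.954, 0.016, 0.298]
force: [-0.1, -0.4, -1.2]
grip_width: 0.487
grip_force: 81.5
[516.30605954  36.11882103 260.49683268] (array([-0.0237,  0.0017,  0.0445]), array([-0.001,  0.005, -0.   ])) [-0.09171111 -0.38951459 -1.23319484]
```

```bash
python3 -m jog '[[-0.012,0.001,0.01,-0.001,0.005,0,0.03],[-0.012,0.001,0.015,0,0,0,0.03],[0,0,0.015,0,0,0,0.03],[0,0,0,0,0,0,0.03],[0,0,0,0,0,0,0.03]]' 80
python3 - <<'E'
from m import *
T=tool();print(T[:3,3],rows(T,along(135)-0.3*RT[:,0],RT),sense()['force'])
E
```

```text
time_s: 14.2
eef_pos: [520.7, 34.3, 215.3]
ee_rot: [-0.005, 0.953, 0.016, 0.302]
force: [0.0, -0.0, -1.7]
grip_width: 0.487
grip_force: 81.5
[520.73088754  34.34184821 215.29013645] (array([-0.0015, -0.0003,  0.0049]), array([-0.001, -0.004,  0.   ])) [ 4.65701961e-02 -1.16432104e-03 -1.73069835e+00]
```

```bash
python3 -m jog '[[-0.0015,0,0.005,-0.001,-0.004,0,0.03],[0,0,0.005,0,0,0,0.03],[0,0,0.005,0,0,0,0.03],[0,0,0,0,0,0,0.03],[0,0,0,0,0,0,0.03]]' 80
python3 - <<'E'
from m import *
T=tool();print(rows(T,along(125)-0.3*RT[:,0],RT),sense()['force'])
E
python3 -m jog '[[0,0,0.004,0,0,0,0.03],[0,0,0.004,0,0,0,0.03],[0,0,0.004,0,0,0,0.03],[0,0,0,0,0,0,0.03]]' 80
python3 - <<'E'
from m import *
T=tool();print(rows(T,along(113)-0.3*RT[:,0],RT),sense()['force'],sense()['wrist_torque'])
E
```

```text
time_s: 14.7
eef_pos: [527.7, 34.5, 202.0]
ee_rot: [-0.004, 0.953, 0.016, 0.301]
force: [-0.2, 0.4, -2.0]
grip_width: 0.491
grip_force: 81.5
(array([ 0.0004, -0.0004,  0.    ]), array([ 0.001, -0.001,  0.   ])) [-0.19424897  0.43212142 -1.9873863 ]
time_s: 15.1
eef_pos: [534.6, 34.7, 191.7]
ee_rot: [-0.005, 0.954, 0.016, 0.301]
force: [-0.6, 0.1, -1.2]
grip_width: 0.487
grip_force: 81.5
(array([ 0.0007, -0.0004, -0.0004]), array([ 0.001, -0.   , -0.   ])) [-0.60742979  0.14213476 -1.24393017] [ 0.02966416  0.44086664 -0.02652584]
```

```bash
python3 -m jog '[[0.0005,-0.0004,0.002,0,0,0,0.03],[0,0,0.002,0,0,0,0.03],[0,0,0.002,0,0,0,0.03],[0,0,0.002,0,0,0,0.03],[0,0,0,0,0,0,0.03]]' 80
python3 - <<'E'
from m import *
T=tool();print(rows(T,along(105)-0.3*RT[:,0],RT),sense()['force'],sense()['wrist_torque'])
E
```

```text
time_s: 15.6
eef_pos: [539.6, 35.3, 185.8]
ee_rot: [-0.005, 0.953, 0.016, 0.301]
force: [0.3, -0.4, -1.1]
grip_width: 0.487
grip_force: 81.5
(array([-0.    , -0.    , -0.0001]), array([ 0.001, -0.001,  0.   ])) [ 0.32890211 -0.40309157 -1.06333244] [-0.02051309  0.45350493  0.01119454]
```

```bash
python3 -m jog '[[0,0,0.004,0,0,0,0.03],[0,0,0.004,0,0,0,0.03],[0,0,0.004,0,0,0,0.03],[0,0,0.004,0,0,0,0.03],[0,0,0,0,0,0,0.03]]' 80
python3 - <<'E'
from m import *
T=tool();print(rows(T,along(89)-0.3*RT[:,0],RT),sense()['force'],sense()['wrist_torque'])
E
```

```text
time_s: 16.1
eef_pos: [548.8, 35.6, 172.3]
ee_rot: [-0.005, 0.954, 0.016, 0.301]
force: [0.2, 0.1, -1.2]
grip_width: 0.493
grip_force: 81.5
(array([ 0.0001, -0.    , -0.0004]), array([ 0.001, -0.   , -0.   ])) [ 0.24628052  0.13564805 -1.15134444] [-0.03864039  0.47365933  0.04222706]
```

```bash
python3 -m jog '[[0,0,0.005,0,0,0,0.03],[0,0,0.005,0,0,0,0.03],[0,0,0.005,0,0,0,0.03],[0,0,0.005,0,0,0,0.03],[0,0,0,0,0,0,0.03]]' 80
python3 -m jog '[[0,0,0.004,0,0,0,0.03],[0,0,0.004,0,0,0,0.03],[0,0,0.003,0,0,0,0.03],[0,0,0,0,0,0,0.03]]' 80
python3 - <<'E'
from m import *
T=tool();print(rows(T,along(58)-0.3*RT[:,0],RT),sense()['force'],sense()['wrist_torque'])
E
```

```text
time_s: 16.6
eef_pos: [560.3, 35.9, 155.8]
ee_rot: [-0.005, 0.954, 0.016, 0.301]
force: [-0.2, -0.6, -1.7]
grip_width: 0.489
grip_force: 81.5
time_s: 17.0
eef_pos: [566.5, 36.1, 147.1]
ee_rot: [-0.005, 0.954, 0.016, 0.301]
force: [-0.6, 0.1, -2.1]
grip_width: 0.487
grip_force: 81.5
(array([ 0.    , -0.0001, -0.0003]), array([ 0.001, -0.001,  0.   ])) [-0.58616541  0.10902109 -2.14793654] [-0.00750535  0.43138591  0.00141585]
```

Now at about 5 mm from home, so I'm easing in.

```bash
python3 -m jog '[[0,0,0.002,0,0,0,0.03],[0,0,0.002,0,0,0,0.03],[0,0,0,0,0,0,0.03]]' 80
python3 -m jog '[[0,0,0.001,0,0,0,0.03],[0,0,0,0,0,0,0.03]]' 80
python3 -m jog '[[0,0,0.001,0,0,0,0.03],[0,0,0,0,0,0,0.03]]' 80
python3 -m jog '[[0,0,0.001,0,0,0,0.03],[0,0,0,0,0,0,0.03]]' 80
python3 - <<'E'
from m import *
T=tool();print(rows(T,along(53)-0.3*RT[:,0],RT),sense()['force'],sense()['wrist_torque'])
E
```

```text
time_s: 17.3
eef_pos: [568.9, 36.2, 144.1]
ee_rot: [-0.004, 0.953, 0.016, 0.301]
force: [-0.3, 0.2, -1.5]
grip_width: 0.49
grip_force: 81.5
time_s: 17.5
eef_pos: [569.4, 36.2, 143.6]
ee_rot: [-0.004, 0.953, 0.016, 0.301]
force: [-2.1, 0.2, 0.0]
grip_width: 0.488
grip_force: 81.8
time_s: 17.7
eef_pos: [569.6, 36.1, 143.6]
ee_rot: [-0.004, 0.953, 0.016, 0.302]
force: [-17.5, -2.9, 14.6]
grip_width: 0.488
grip_force: 84.3
time_s: 17.9
eef_pos: [569.7, 36.2, 143.6]
ee_rot: [-0.004, 0.953, 0.016, 0.302]
force: [-33.2, -5.3, 28.8]
grip_width: 0.487
grip_force: 86.6
(array([-0.0006, -0.0001, -0.    ]), array([ 0.001, -0.002,  0.001])) [-33.23058303  -5.3274817   28.82294253] [-0.42618316  2.11242054 -0.28775357]
```

```bash
python3 -m jog '[[0,0,-0.0018,0,0,0,0.03],[0,0,0,0,0,0,0.07],[0,0,0,0,0,0,0.07],[0,0,0,0,0,0,0.07],[0,0,0,0,0,0,0.07]]' 20
python3 -m jog '[[0,0,-0.02,0,0,0,0.08],[0,0,-0.03,0,0,0,0.08],[0,0,-0.04,0,0,0,0.08],[0,0,-0.03,0,0,0,0.08],[0,0,0,0,0,0,0.08]]'
python3 - <<'E'
from m import *
T=tool();np.save('T9.npy',T)
for n in('wrist','side','top'):
    im=cv2.cvtColor(eyes.capture(n),4);cv2.imwrite(f'pics/{n}9.png',im)
im=cv2.imread('pics/wrist9.png');e,s=rim(im,T,along(75),70,150);print(e,s)
for d in(75,78,82,90): print(d,cv2.fitEllipse(proj('wrist',ringpts(along(d),0,RT[:,2],22),T).astype(np.float32)))
# knob
h=cv2.cvtColor(im,6);m=(h<60).astype(np.uint8);u,v=proj('wrist',[570,137,115],T)[0].astype(int)
print(u,v);print('\n'.join(' '.join(f'{x:3d}' for x in r) for r in h[v-40:v+41:5,u-40:u+41:5]))
E
```

```text
time_s: 18.4
eef_pos: [569.6, 36.2, 143.2]
ee_rot: [-0.004, 0.953, 0.016, 0.301]
force: [-0.0, -0.5, -0.8]
grip_width: 0.821
grip_force: 0.0
time_s: 18.9
eef_pos: [500.5, 33.9, 245.0]
ee_rot: [-0.004, 0.953, 0.016, 0.304]
force: [0.1, -0.1, -0.2]
grip_width: 0.936
grip_force: 0.0
((281.25067138671875, 210.23587036132812), (69.07408905029297, 82.67467498779297), 159.64649963378906) [ 247  170   69   80 2552]
75 ((278.79400634765625, 218.84043884277344), (53.884639739990234, 55.99421310424805), 89.87334442138672)
78 ((278.7957458496094, 219.8831024169922), (54.49072265625, 56.674713134765625), 89.86936950683594)
82 ((278.798095703125, 221.31312561035156), (55.320335388183594, 57.60823440551758), 89.8641128540039)
90 ((278.80303955078125, 224.31838989257812), (57.05757141113281, 59.57084655761719), 89.85406494140625)
172 219
188 189 180 110 121  89  89  88  90  89  91 143 139 139 140 141 139
188 189 173 109  89  90  89  89  89  89  89 140 139 140 140 139 140
188 181 109 137  87  88  90  88  88  89  88 140 140 140 138 140 140
188 187 110  95  90  90  88  88 155 154 155 154 155 154  95 13
[... 189 characters left out ...]
 150 150  81  77 139
110 112  89  89  89  64  29  26  28  25  25  30 128 157  78  76  90
118  88  88  90  89  22  25  25  28  30  28  25  14 157 103  76  97
126  88  88  88  88  27  28  27  28  28  28  28  16  86 122  80 112
 87  89  88  88  88  58  26  27  29  27  27  16  13  96 122 122 129
 89  87  88  86  87  88  56  29  28  31  20  19  16 154 138 138 140
 90  88  88  88  88  87  87 146  24  20  20  20 122 145 139 139 138
 88  88  86  89  89  89  85 154 142  78 123 138 155 130 139 139 139
 88  88  87  88  88  88 101 159 124 117 141 149 154 104 140 141 139
 88  89  89  88  88  88  88  89  88 116 141 139 140 140 140 140 138
 88  87  88  88  88  88  88  89  90  96  95  22 103 140 140 140 139
```

Run:
```python
from m import *
T=np.load('T9.npy');g=cv2.cvtColor(cv2.imread('pics/wrist9.png'),6)
print('col279 v=165..255');print(*g[165:256,279]);print('row219 u=235..325');print(*g[219,235:326])
for d,r in((75,22),(75,15.5),(60,13),(60,6),(0,32)):
    p=proj('wrist',ringpts(along(d),0,RT[:,2],r),T);print(d,r,p.min(0).round(1),p.max(0).round(1))
```

```text
col279 v=165..255
139 140 135 107 127 164 170 168 166 166 168 168 169 170 167 169 144 102 103 105 105 105 105 105 106 105 107 106 106 106 103 137 181 195 192 191 193 194 185 169 165 167 170 146 94 84 85 85 84 84 84 85 85 84 85 83 80 98 146 168 167 167 167 168 151 114 106 107 108 108 107 108 109 106 105 104 108 164 195 193 193 194 195 179 148 142 142 141 141 141 141
row219 u=235..325
141 141 140 140 139 140 138 138 138 137 137 136 137 137 138 139 137 141 179 197 196 199 200 197 195 159 100 108 115 143 171 170 167 165 166 165 146 111 94 95 93 92 91 89 85 80 76 71 69 94 148 171 169 169 166 165 169 159 80 93 97 102 104 116 167 201 198 194 194 195 192 162 135 141 141 143 142 144 144 144 144 143 144 142 142 144 143 143 142 142 142
75 22 [250.8 191.9] [306.8 245.8]
75 15.5 [259.1 200.2] [298.5 238.1]
60 13 [263.2 199.3] [294.4 229.4]
60 6 [271.6 207.5] [286.  221.4]
0 32 [247.4 167.9] [310.1 229.2]
```

Run:
```python
from m import *
T=np.load('T9.npy');im=cv2.imread('pics/wrist9.png');g=cv2.resize(cv2.cvtColor(im,6),None,fx=4,fy=4,interpolation=cv2.INTER_CUBIC)
m=(g>181).astype(np.uint8);k=np.zeros_like(m);k[4*180:4*260,4*240:4*320]=1
n,l,s,_=cv2.connectedComponentsWithStats(m*k);i=1+s[1:,4].argmax()
cs=cv2.findContours((l==i).astype(np.uint8),cv2.RETR_CCOMP,1)[0];cs=sorted(cs,key=len)[-2:]
E=[cv2.fitEllipse(c) for c in cs];print([(np.array(e[0])/4-.4,np.array(e[1])/4) for e in E])
for d in(70,75,80,85):
  c=along(d)-2.5*RT[:,0];print(d,[cv2.fitEllipse(proj('wrist',ringpts(c,0,RT[:,2],r),T).astype(np.float32))[:2] for r in(15.5,22)])
```

```text
[(array([279.3807312, 222.7111145]), array([39.08595276, 40.80584717])), (array([279.37331543, 222.40990601]), array([50.74666977, 53.03483582]))]
70 [((278.79345703125, 220.4563446044922), (37.071598052978516, 38.570472717285156)), ((278.790771484375, 220.15879821777344), (52.633934020996094, 54.75534439086914))]
75 [((278.79632568359375, 222.206787109375), (37.75474166870117, 39.34006118774414)), ((278.7935485839844, 221.8979949951172), (53.6044807434082, 55.848270416259766))]
80 [((278.79931640625, 224.02828979492188), (38.46347427368164, 40.14104080200195)), ((278.7964172363281, 223.70761108398438), (54.61142349243164, 56.98579025268555))]
85 [((278.80242919921875, 225.92529296875), (39.19925308227539, 40.9753532409668)), ((278.79937744140625, 225.59202575683594), (55.65683364868164, 58.17070388793945))]
```

The rim's centre and size match the sleeve being home, resting against the spigot within its clearance. I'm handing in.

```bash
python3 -c "
from rig import finish_job
print(finish_job())"
```

```text
the job is handed in; nothing more can be done
None
```

The pin hangs upright in the notch with its knob on the prongs, the sleeve is home against the spigot's shoulder, nothing else was touched, and the job was handed in at about 19 s of the 61 s allowed; the verdict was not shown.

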